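# Sort the returned site padlocks onto their rails

### The arm

A 6-joint arm with a two-finger parallel gripper is mounted at the origin on the work surface. World frame = base frame: x ahead of the robot, y to its left, z up, the work surface at z = 0. Lengths are in m, angles in degrees, forces in N, time in s.
With the tool pointing down it reaches from about 0.3 to 0.75 m from the base axis. Payload 8.5 kg.
Tool frame: the origin (TCP) lies between the finger pads; the fingertips stand env.finger_overhang ahead of it and the grasp point (between the pads) lies 2 mm behind it (env.finger_overhang is the distance from the TCP to the fingertips, in m); z points along the fingers, y is the line along which they close (so a half turn about z gives the same grasp; the last joint's range is limited). The gripper opens to 85 mm and grips with 20 to 120 N. Pads are 22 mm wide; open, the fingers measure 114 mm over their backs; the gripper's body (76 mm by 85 mm) begins 54 mm behind the grasp point. The pads swing forward as they close: fully open they stand 13 mm farther back than shut.
Start: joints at [-75.877, 21.807, 74.336, -0, 83.858, -12.336], TCP at [0.245, -0.492, 0.248] pointing down, gripper open.
Joint ranges: [-178.18, 178.18], [-50.72, 133.34], [12.68, 142.11], [-81.47, 261.47], [9.98, 163.14], [-165.26, 165.26]. Speed limits (degrees/s): [136.94, 136.94, 180, 180, 180, 180].

### API

Orientations are given as a 3x3 rotation matrix whose columns are the frame's x, y, z axes.
In Python, from rig import env gives the robot as it stands. The module is installed in compiled form; this text tells all that it offers.
- The arm moves only by the tool jog_arm, never from a script. Its arguments are lists of equal length, an entry for each row: "hand": the finger opening in m, from 0 to 0.0854; "travel": the shift along the world's x, y, z in m, a list of three; "yaw": the turn about the world's z in rad. A call has exactly 5 rows; each row shifts and turns the commanded pose from where the row before left it; what a row does not reach is not made up. A row lasts 1/8 s, in which the tool goes at most 62.5 mm and 10.7 degrees, less where a joint would pass 70% of its speed; a pose out of reach is approached as far as the arm can. A call is refused whole if a number of a shift passes 0.0625 or a number of a turn 0.188, either way. A call with a gripper value outside its range is refused whole. The fingers move at their own pace and stop on an object; "grip_force" is the grip in N (left out, the last holds). Time passes only in rows, so rows that do not move let the fingers close, or fill a call up. It gives the time, the measured TCP pose, the force, the opening and the grip force at its end, in the units of the state.
- env.observe(): the state, without advancing time (a new reading comes with each control period).
- env.get_image(name): name is "side" or "top"; returns the picture (400x640x3 uint8, red, green, blue); there is no depth.
- env.calibration(name): a dict with "fx", "fy", "cx", "cy" (pixels), "position" and "rotation" of the camera in the world. Camera axes: x right, y down, z forward; pixel columns grow to the right and rows downward; lengths in m; the calibration is good to about 2 mm. A picture is of the moment at which its call begins. calibration takes no time and is no camera call.
- env.close_job(): hands the job in; it is judged then, once.
The state is a dict: "time_s": time; "q": joint angles; "qvel": joint speeds; "joint_efforts": joint torques, N m; "position": TCP position; "tool_rot": TCP orientation; "ft_force": force on the tool from outside, world axes, zero at the start; "wrist_torque": the same for the moment, N m; "grip_width": finger opening in m; "gripper_force": force on a finger pad.
Only numpy, scipy, OpenCV 4.12 (cv2) and the standard library are available. Lean on these libraries where they do the work, as an engineer would, in place of code of your own. Each camera call takes 0.05 s, during which the arm holds its last target. There are 200 camera calls.

### The job

Sort the returned site padlocks: hang every red padlock on the red rail and every blue padlock on the blue rail, both those waiting on the yellow returns rail and any standing in the violet box. All are locked shut, so lift each one over the end stop of a rail to take it off or put it on; leave the black padlock in the box, do not knock the things on the desk about, and finish with every red and blue padlock hanging still inside its rail's end stop.

Things in the scene. Friction and masses are not known exactly. Their poses are not given: they have to be found in the camera images.
- rail_red: red plastic-coated rail, fixed: level round bar 8 mm thick, 178 mm long, from the stand's crossbar towards the robot, free end turned up as an end stop (at x = -174 to -185 mm, its top 22 mm above the bar's centreline). Origin on the centreline where the bar leaves the crossbar, 200 mm above the desk; the bar runs along its own -x, y is sideways, z up
- rail_blue: blue plastic-coated rail, fixed: level round bar 8 mm thick, 178 mm long, from the stand's crossbar towards the robot, free end turned up as an end stop (at x = -174 to -185 mm, its top 22 mm above the bar's centreline). Origin on the centreline where the bar leaves the crossbar, 200 mm above the desk; the bar runs along its own -x, y is sideways, z up
- rail_yellow: yellow plastic-coated returns rail, fixed: level round bar 8 mm thick, 178 mm long, from the stand's crossbar towards the robot, free end turned up as an end stop (at x = -174 to -185 mm, its top 22 mm above the bar's centreline). Origin on the centreline where the bar leaves the crossbar, 200 mm above the desk; the bar runs along its own -x, y is sideways, z up
- stand: dark steel hook stand, fixed, carrying the three parallel rails 120 mm apart, which colour where varies. Crossbar along own y, 400 mm long, 16 mm thick, top 215 mm above the desk; a post and a foot at each end (y = +-185 mm). Origin on the desk below the middle of the crossbar; the rails stand out along its own -x
- box: open violet plastic box on the desk to the left of the stand (seen from the robot), 300 mm (own x) by 220 mm (own y), 65 mm high, 5 mm walls and floor; holds stray padlocks standing upright, a black padlock and desk clutter lying flat, none of the clutter higher than 40 mm above the desk. Origin at the centre of its underside. Fixed
- red1_grip (a point): grip point of a red padlock (hanging on the yellow rail at the start, own y across the rail, 36 mm or more from the next; may be absent): midway between the shackle's two upright legs, 90 mm above the lock's underside, 18 mm below the inside and 26 mm below the outside of the arch. Own y runs from leg to leg, z up along the shackle. On a rail at rest it is 14 mm below the rail's centreline. Sizes as for the black padlock; about 0.3 kg
- red2_grip (a point): grip point of a red padlock (hanging on the yellow rail at the start, own y across the rail, 36 mm or more from the next; may be absent): midway between the shackle's two upright legs, 90 mm above the lock's underside, 18 mm below the inside and 26 mm below the outside of the arch. Own y runs from leg to leg, z up along the shackle. On a rail at rest it is 14 mm below the rail's centreline. Sizes as for the black padlock; about 0.3 kg
- red3_grip (a point): grip point of a red padlock (standing upright in the violet box at the start; may be absent): midway between the shackle's two upright legs, 90 mm above the lock's underside, 18 mm below the inside and 26 mm below the outside of the arch. Own y runs from leg to leg, z up along the shackle. On a rail at rest it is 14 mm below the rail's centreline. Sizes as for the black padlock; about 0.3 kg
- red4_grip (a point): grip point of a red padlock (standing upright in the violet box at the start; may be absent): midway between the shackle's two upright legs, 90 mm above the lock's underside, 18 mm below the inside and 26 mm below the outside of the arch. Own y runs from leg to leg, z up along the shackle. On a rail at rest it is 14 mm below the rail's centreline. Sizes as for the black padlock; about 0.3 kg
- blue1_grip (a point): grip point of a blue padlock (hanging on the yellow rail at the start, own y across the rail, 36 mm or more from the next; may be absent): midway between the shackle's two upright legs, 90 mm above the lock's underside, 18 mm below the inside and 26 mm below the outside of the arch. Own y runs from leg to leg, z up along the shackle. On a rail at rest it is 14 mm below the rail's centreline. Sizes as for the black padlock; about 0.3 kg
- blue2_grip (a point): grip point of a blue padlock (hanging on the yellow rail at the start, own y across the rail, 36 mm or more from the next; may be absent): midway between the shackle's two upright legs, 90 mm above the lock's underside, 18 mm below the inside and 26 mm below the outside of the arch. Own y runs from leg to leg, z up along the shackle. On a rail at rest it is 14 mm below the rail's centreline. Sizes as for the black padlock; about 0.3 kg
- blue3_grip (a point): grip point of a blue padlock (standing upright in the violet box at the start; may be absent): midway between the shackle's two upright legs, 90 mm above the lock's underside, 18 mm below the inside and 26 mm below the outside of the arch. Own y runs from leg to leg, z up along the shackle. On a rail at rest it is 14 mm below the rail's centreline. Sizes as for the black padlock; about 0.3 kg
- blacklock_center (a point): black padlock lying flat in the box; the point is half-way along and half-way up it. All padlocks are alike but for colour: jacketed body 54 mm wide, 30 mm thick, 48 mm high; shut steel shackle of 8 mm rod, legs 40 mm over their outsides, 24 mm apart inside, arched top; opening under the arch 60 mm high; 116 mm tall in all; a half turn makes no difference
- mug: white ceramic mug, 80 mm across and 95 mm high, on the desk; origin at the centre of its underside; a bystander
- stapler: orange and black stapler, 135 mm long, 48 mm high, on the desk; origin at the centre of its underside; a bystander
- tapemeasure: yellow tape measure, 70 by 34 mm and 62 mm high, on the desk; origin at the centre of its underside; a bystander
- calculator: grey desk calculator, 150 by 85 mm and 20 mm high, on the desk; origin at the centre of its underside; a bystander
There are look-alikes about, which are no part of the job. Leave any green look-alike of the part that bears blue3_grip alone. Leave any green look-alike of the part that bears blue2_grip alone.

How it is judged:
By the outcome, as a careful person would: the job done as asked, in the order asked, and still so for the second after the job is handed in, with the robot touching nothing.
Of red1, blue1, red2, blue2 only 3 to 4 are there at a start; the rules pass over those that are not, and their reading is None.
Of red3, blue3, red4 only 2 to 3 are there at a start; the rules pass over those that are not, and their reading is None.
At some moment in a run one of red1, blue1, red2, blue2 may be knocked a few centimetres aside while the robot is not near it.
It also fails if it takes over 210 s, if anything falls off the work surface, if the arm or the gripper's body presses on something with over 40 N, if the wrist force passes 120 N, or if a joint passes its speed limit or range.

## Working session

There is one attempt and no reset: what is moved stays moved. The work goes in short steps, Python scripts to look and compute and a tool call to move; the robot and the scene stay as the last step left them, time stands still between calls to the robot, and variables do not carry over. Pictures are saved under pics/ and viewed, at most 14 in all, crops included, and the job is handed in when it is done.

Besides the shell and the picture viewer there is one more tool, called after ">>>" in YAML: its name, and indented under it one key for each argument. jog_arm: Moves the arm, as the interface text tells. Its arguments: {"type":"object","properties":{"hand":{"type":"array"},"travel":{"type":"array"},"yaw":{"type":"array"},"grip_force":{"type":"number"}},"required":["hand","travel","yaw"]}

```bash
mkdir -p pics; ls; python3 - <<'E'
from rig import env
import cv2,numpy as np
np.set_printoptions(precision=4,suppress=True)
print(env.finger_overhang)
s=env.observe();print(s)
for n in("side","top"):
    print(n,env.calibration(n)); cv2.imwrite(f"pics/{n}0.png",env.get_image(n)[:,:,::-1])
E
```

```text
pics
0.017
{'time_s': 0.0, 'q': array([-75.876 ,  21.8415,  74.3836,   0.0007,  83.8575, -12.3343]), 'qvel': array([0.0756, 0.0592, 0.0198, 0.0035, 0.0492, 0.0813]), 'joint_efforts': array([  0.0008, -44.846 , -23.1277,  -0.0001,   0.0048,   0.    ]), 'position': array([ 0.245 , -0.4921,  0.2477]), 'tool_rot': array([[ 0.8953,  0.4455, -0.0003],
       [ 0.4455, -0.8953,  0.0014],
       [ 0.0003, -0.0014, -1.    ]]), 'ft_force': array([ 1.2227,  0.1902, -0.2081]), 'wrist_torque': array([ 0.0162, -0.0115, -0.0488]), 'gripper_force': 0.0, 'grip_width': 0.08457164080386541}
side {'fx': 503.0820323764818, 'fy': 503.0820323764818, 'cx': 315.0825684056185, 'cy': 203.64708774467184, 'position': array([0.2211, 0.963 , 1.0607]), 'rotation': array([[-0.9647, -0.1725,  0.1989],
       [-0.2633,  0.646 , -0.7165],
       [-0.0049, -0.7436, -0.6686]])}
top {'fx': 414.26629966271616, 'fy': 414.26629966271616, 'cx': 316.91441268486363, 'cy': 206.16851697762348, 'position': array([ 0.4156, -0.0067,  1.521 ]), 'rotation': array([[ 0.014 , -0.9976,  0.0677],
       [-0.9998, -0.0132,  0.0128],
       [-0.0119, -0.0678, -0.9976]])}
```

View pics/side0.png

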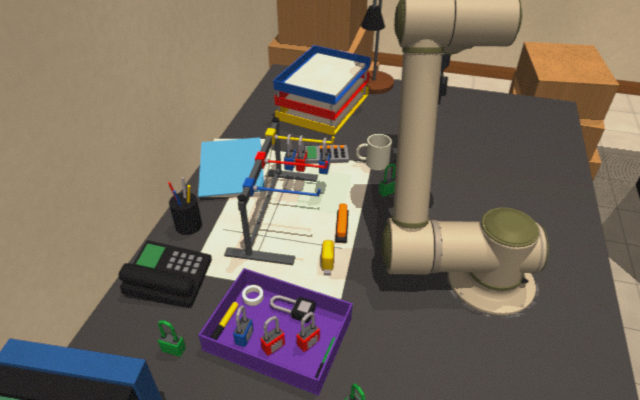

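View pics/top0.png

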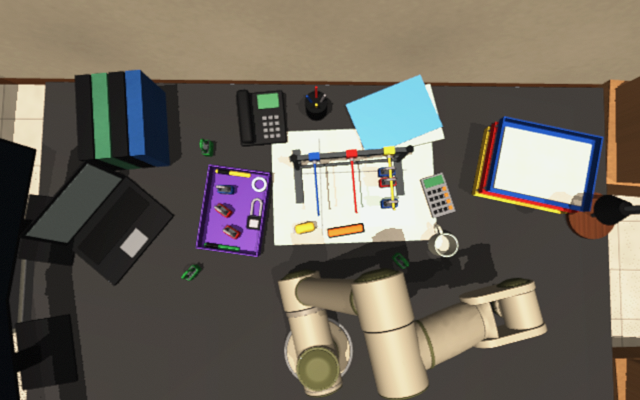

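```bash
python3 - <<'E'
import cv2,numpy as np
s=cv2.imread("pics/side0.png");t=cv2.imread("pics/top0.png")
r=lambda im,x,y,w,h,k:cv2.resize(im[y:y+h,x:x+w],None,fx=k,fy=k,interpolation=cv2.INTER_CUBIC)
cv2.imwrite("pics/c1.png",np.vstack([r(s,240,115,130,90,6)[:,:780], ]))
cv2.imwrite("pics/c2.png",r(t,280,140,133,83,6))
cv2.imwrite("pics/c3.png",np.hstack([r(t,195,160,80,100,5),r(s,200,270,80*2,100,2.5)[:250].repeat(1,0) if 0 else cv2.resize(s[270:390,200:290],(400,500)) ]))
E
```

```text
(no output)
```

View pics/c1.png

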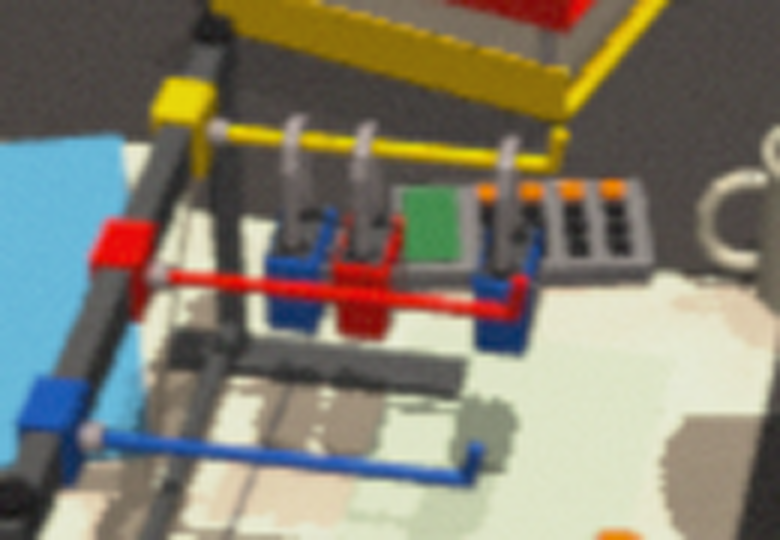

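View pics/c2.png

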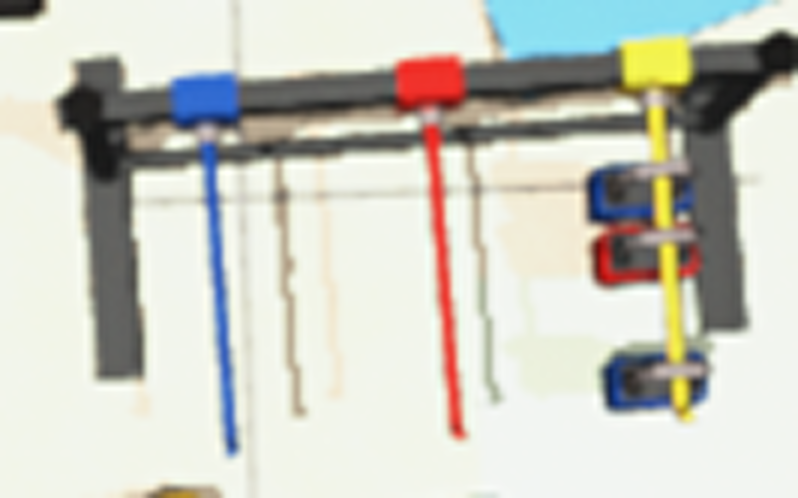

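View pics/c3.png

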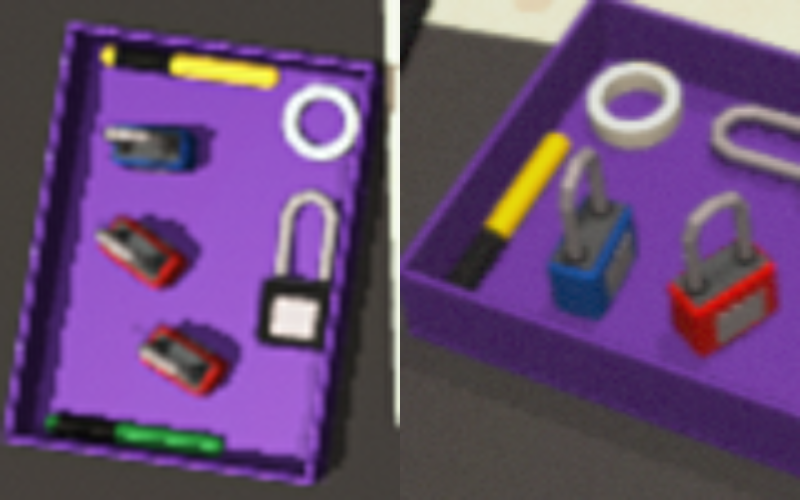

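```bash
cat > h.py <<'E'
from rig import env
import cv2,numpy as np
np.set_printoptions(precision=4,suppress=True)
def ray(n,u,v):
    c=env.calibration(n);d=c["rotation"]@np.array([(u-c["cx"])/c["fx"],(v-c["cy"])/c["fy"],1.]);return c["position"],d
def onz(n,u,v,z):
    p,d=ray(n,u,v);return p+d*(z-p[2])/d[2]
def proj(n,P):
    c=env.calibration(n);q=c["rotation"].T@(np.asarray(P)-c["position"]);return np.array([q[0]/q[2]*c["fx"]+c["cx"],q[1]/q[2]*c["fy"]+c["cy"]])
def mask(im,col):  # im BGR
    h=cv2.cvtColor(im,cv2.COLOR_BGR2HSV).astype(int);H,S,V=h[...,0],h[...,1],h[...,2]
    r={'red':(H<8)|(H>172),'blue':(H>104)&(H<121),'yellow':(H>22)&(H<34)}[col]
    return r&(S>140)&(V>60)
E
python3 - <<'E'
from h import *
t=cv2.imread("pics/top0.png");s=cv2.imread("pics/side0.png")
box={'blue':(310,163,325,214),'red':(345,160,360,211),'yellow':(386,156,400,208)}
for c,(x0,y0,x1,y1) in box.items():
    m=mask(t,c); v,u=np.nonzero(m[y0:y1,x0:x1]); u=u+x0;v=v+y0
    P=np.array([onz("top",a,b,.2)[:2] for a,b in zip(u,v)])
    # robust line y=k x+b
    k,b=np.polyfit(P[:,0],P[:,1],1)
    for _ in range(3):
        g=abs(P[:,1]-k*P[:,0]-b)<.006;k,b=np.polyfit(P[g,0],P[g,1],1)
    print(c,'slope',k,'b',b,'x',P[g,0].min(),P[g,0].max(),'tip y',k*P[g,0].min()+b)
for col in('red','blue'):
    for n,im,(x0,y0,x1,y1) in(("top",t,(200,165,270,252)),("side",s,(205,280,345,375))):
        m=np.zeros(im.shape[:2],np.uint8);m[y0:y1,x0:x1]=mask(im,col)[y0:y1,x0:x1]
        m=cv2.morphologyEx(m,cv2.MORPH_CLOSE,np.ones((5,5)))
        for q in cv2.findContours(m,0,2)[0]:
            if cv2.contourArea(q)>15:
                r=cv2.minAreaRect(q);print(n,col,r,onz(n,*r[0],.03))
cv2.imwrite("pics/c4.png",cv2.resize(s[300:362,225:331],None,fx=7.5,fy=7.5,interpolation=cv2.INTER_CUBIC))
E
```

```text
blue slope 0.08878450888975087 b -0.03651779220498837 x 0.4833370161799388 0.6411025350602434 tip y 0.0063950474047850675
red slope 0.08848975209122184 b -0.15660159265341 x 0.49450312937753904 0.6522696293799056 tip y -0.11284313332645818
yellow slope 0.09232959761545481 b -0.2798742581203488 x 0.5056986826399732 0.6634618510834565 tip y -0.23318330223753447
top red ((231.40447998046875, 231.75282287597656), (15.263969421386719, 8.267983436584473), 32.0053825378418) [0.4203 0.3191 0.03  ]
top red ((223.87838745117188, 210.77027893066406), (14.182211875915527, 7.904839515686035), 35.53767395019531) [0.4956 0.3485 0.03  ]
side red ((273.5164794921875, 342.4141540527344), (17.850622177124023, 24.787141799926758), 67.16634368896484) [0.4937 0.3533 0.03  ]
side red ((308.5294189453125, 340.11767578125), (17.46256446838379, 23.768489837646484), 75.96376037597656) [0.4161 0.326  0.03  ]
side blue ((241.70986938476562, 331.50262451171875), (14.14982795715332, 26.976287841796875), 14.743562698364258) [0.5768 0.3448 0.03  ]
```

View pics/c4.png

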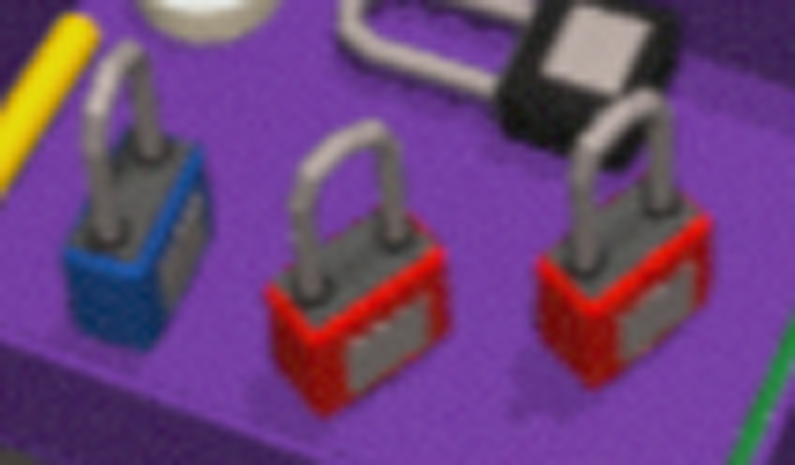

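```bash
python3 - <<'E'
from h import *
for n,u,v in(("blue",318.7,215.3),("red",356,212.8),("yel",393.8,209.3)): print(n,'tip',onz("top",u,v,.215))
for n,u,v in(("blue",480,447),("red",520,285),("yel",560,135)): print(n,'tip side',onz("side",240+u/6,115+v/6,.222))
for n,u,v in(("bfar",390.8,168.3),("red",391.3,179.5),("bnear",393.8,201.8)): print(n,onz("top",u,v,.208))
for n,u,v in(("bfar",298,122),("red",367,128),("bnear",510,142)): print(n,'side',onz("side",240+u/6,115+v/6,.21))
for n,a,b in(("blue",(108,235),(152,150)),("redA",(313,288),(398,235)),("redB",(585,262),(663,205))):
    P,Q=[onz("side",225+p[0]/7.5,300+p[1]/7.5,.053) for p in(a,b)]
    d=Q-P;print(n,(P+Q)/2,np.linalg.norm(d),'axis deg',np.degrees(np.arctan2(d[1],d[0])))
# top arch ends c3 (scale5 origin 195,160), z .11
for n,a,b in(("blue",(105,133),(160,133)),("redA",(98,233),(145,262)),("redB",(142,350),(190,377))):
    P,Q=[onz("top",195+p[0]/5,160+p[1]/5,.108) for p in(a,b)];d=Q-P;print(n,'top',(P+Q)/2,np.linalg.norm(d),np.degrees(np.arctan2(d[1],d[0])))
E
```

```text
blue tip [0.4753 0.004  0.215 ]
red tip [ 0.4848 -0.1135  0.215 ]
yel tip [ 0.4974 -0.2324  0.215 ]
blue tip side [0.4727 0.0084 0.222 ]
red tip side [ 0.4843 -0.1068  0.222 ]
yel tip side [ 0.4951 -0.2282  0.222 ]
bfar [ 0.6288 -0.2238  0.208 ]
red [ 0.5928 -0.2255  0.208 ]
bnear [ 0.5217 -0.2336  0.208 ]
bfar side [ 0.6275 -0.2229  0.21  ]
red side [ 0.5929 -0.2267  0.21  ]
bnear side [ 0.5214 -0.2331  0.21  ]
blue [0.5734 0.343  0.053 ] 0.03318737561063439 axis deg -93.13241189804148
redA [0.4966 0.3485 0.053 ] 0.03148734825041309 axis deg -127.72629814230609
redB [0.419  0.3171 0.053 ] 0.03173686665748364 axis deg -124.14717555928297
blue top [0.5745 0.3405 0.108 ] 0.03794086644782214 -89.2753605690744
redA top [0.4955 0.3458 0.108 ] 0.038230694586009945 -120.62241614890715
redB top [0.4166 0.3129 0.108 ] 0.03788153754171892 -118.24509720304916
```

>>> jog_arm:
  hand: [0.085,0.085,0.085,0.085,0.085]
  travel:
    - [0.0184,0.0173,0.0145]
    - [0.0184,0.0173,0.0145]
    - [0.0184,0.0173,0.0145]
    - [0.0184,0.0173,0.0145]
    - [0.0184,0.0173,0.0145]
  yaw: [0.1845,0.1845,0.1845,0.1845,0.1845]
  grip_force: 60

```text
time_s: 0.72
position: [0.3375, -0.4052, 0.321]
tool_rot: [[0.179, 0.984, -0.0], [0.984, -0.179, 0.001], [0.001, -0.0, -1.0]]
ft_force: [0.2, 0.4, -0.2]
grip_width: 0.0851
gripper_force: 0.0
```

>>> jog_arm:
  hand: [0.085,0.085,0.085,0.085,0.085]
  travel:
    - [0.0184,0.0173,0]
    - [0.0184,0.0173,0]
    - [0.0184,0.0173,0]
    - [0.0184,0.0173,0]
    - [0.0184,0.0173,0]
  yaw: [0.1845,0.1845,0.1845,0.1845,0.1845]

```text
time_s: 1.35
position: [0.4295, -0.3187, 0.3205]
tool_rot: [[-0.676, 0.737, -0.001], [0.737, 0.676, 0.001], [0.001, 0.0, -1.0]]
ft_force: [-0.3, -0.0, -0.5]
grip_width: 0.085
gripper_force: 0.0
```

>>> jog_arm:
  hand: [0.085,0.085,0.085,0.085,0.085]
  travel:
    - [0.0184,0.0173,0]
    - [0.0184,0.0173,0]
    - [0.0184,0.0173,0]
    - [0.0184,0.0173,0]
    - [0.0184,0.0173,0]
  yaw: [0.1845,0.1845,0.1845,0.1845,0.1845]

```text
time_s: 1.98
position: [0.5215, -0.2322, 0.3204]
tool_rot: [[-0.996, -0.094, -0.001], [-0.094, 0.996, 0.001], [0.001, 0.001, -1.0]]
ft_force: [1.0, -0.5, 0.1]
grip_width: 0.0848
gripper_force: 0.0
```

```bash
cat >> h.py <<'E'
B={'blue':-.0365,'red':-.1566,'yellow':-.2779}; TIP={'blue':.475,'red':.485,'yellow':.497}
def arches(im,col,n="side",z=.2):
    "x positions along a rail where its colour is broken"
    m=mask(im,col);out=[]
    for x in np.arange(TIP[col]+.013,TIP[col]+.165,.001):
        u,v=proj(n,[x,.0888*x+B[col]+(.003 if n=='side' else 0),z]).round().astype(int)
        if not m[v-1:v+2,u].any(): out.append(x)
    if not out: return []
    out=np.array(out);return [(round(g.mean(),4),len(g)) for g in np.split(out,np.nonzero(np.diff(out)>.003)[0]+1)]
def snap(name):
    r={}
    for n in("side","top"):
        r[n]=env.get_image(n)[:,:,::-1].copy();cv2.imwrite(f"pics/{name}_{n}.png",r[n])
    return r
E
python3 - <<'E'
from h import *
print(arches(cv2.imread("pics/side0.png"),"yellow"),arches(cv2.imread("pics/top0.png"),"yellow","top"))
r=snap("p1");print(arches(r["side"],"yellow"),arches(r["top"],"yellow","top"))
a=cv2.resize(r["side"][100:220,230:390],(800,600),interpolation=cv2.INTER_CUBIC);cv2.imwrite("pics/p1c.png",a)
E
```

```text
[(np.float64(0.523), 9), (np.float64(0.595), 9), (np.float64(0.632), 9)] [(np.float64(0.525), 3), (np.float64(0.5955), 4), (np.float64(0.6325), 6)]
[(np.float64(0.5245), 12), (np.float64(0.595), 9), (np.float64(0.632), 9)] [(np.float64(0.5535), 88), (np.float64(0.6325), 6)]
```

View pics/p1c.png

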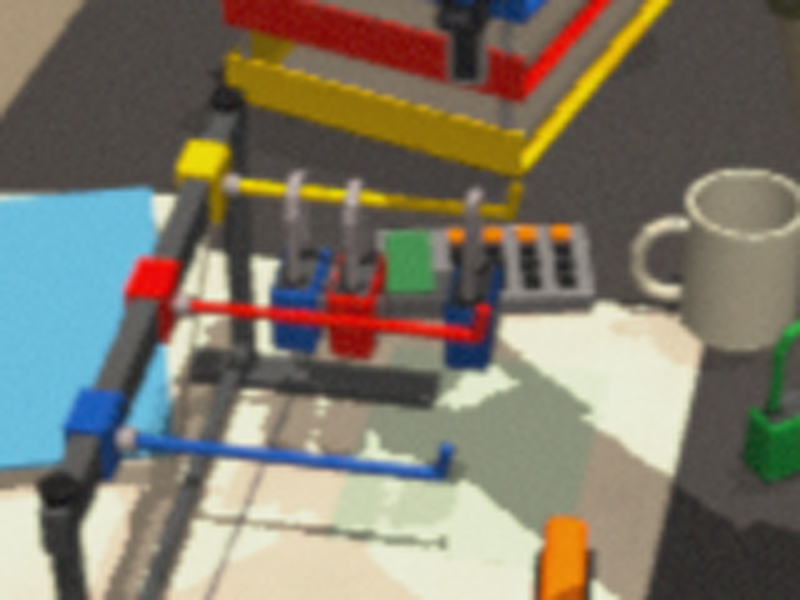

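>>> jog_arm:
  hand: [0.085,0.085,0.085,0.085,0.085]
  travel:
    - [0.001,0,-0.0272]
    - [0,0,-0.0272]
    - [0,0,-0.0272]
    - [0,0,-0.0272]
    - [0,0,-0.0272]
  yaw: [0,0,0,0,0]

```text
time_s: 2.7
position: [0.5214, -0.2333, 0.1838]
tool_rot: [[-0.996, -0.084, -0.001], [-0.084, 0.996, 0.0], [0.001, 0.0, -1.0]]
ft_force: [0.5, -0.1, -1.1]
grip_width: 0.0851
gripper_force: 0.0
```

>>> jog_arm:
  hand: [0.02,0.02,0.02,0.02,0.02]
  travel:
    - [0,0,0]
    - [0,0,0]
    - [0,0,0]
    - [0,0,0]
    - [0,0,0]
  yaw: [0,0,0,0,0]

```text
time_s: 3.32
position: [0.5228, -0.233, 0.1864]
tool_rot: [[-0.996, -0.088, 0.003], [-0.088, 0.996, -0.002], [-0.003, -0.002, -1.0]]
ft_force: [1.4, 2.1, 6.2]
grip_width: 0.038
gripper_force: 59.8
```

>>> jog_arm:
  hand: [0.02,0.02,0.02,0.02,0.02]
  travel:
    - [0,0,0]
    - [0,0,0]
    - [0,0,0.004]
    - [0,0,0.004]
    - [0,0,0]
  yaw: [0,0,0,0,0]

```text
time_s: 3.95
position: [0.522, -0.233, 0.1929]
tool_rot: [[-0.996, -0.087, -0.0], [-0.087, 0.996, -0.0], [0.0, -0.0, -1.0]]
ft_force: [0.8, 0.6, -5.0]
grip_width: 0.038
gripper_force: 60.4
```

>>> jog_arm:
  hand: [0.02,0.02,0.02,0.02,0.02]
  travel:
    - [0,0,0.009]
    - [0,0,0.009]
    - [0,0,0.009]
    - [0,0,0]
    - [0,0,0]
  yaw: [0,0,0,0,0]

```text
time_s: 4.58
position: [0.5219, -0.2328, 0.2196]
tool_rot: [[-0.996, -0.088, -0.0], [-0.088, 0.996, 0.0], [0.0, 0.0, -1.0]]
ft_force: [0.2, -1.2, -3.8]
grip_width: 0.0379
gripper_force: 60.6
```

>>> jog_arm:
  hand: [0.02,0.02,0.02,0.02,0.02]
  travel:
    - [-0.0174,-0.0015,0]
    - [-0.0174,-0.0015,0]
    - [-0.0174,-0.0015,0]
    - [-0.0174,-0.0015,0]
    - [-0.0174,-0.0015,0]
  yaw: [0,0,0,0,0]

```text
time_s: 5.2
position: [0.4343, -0.2403, 0.2195]
tool_rot: [[-0.996, -0.088, -0.001], [-0.088, 0.996, 0.0], [0.0, 0.0, -1.0]]
ft_force: [0.4, -1.1, -3.6]
grip_width: 0.0375
gripper_force: 60.6
```

>>> jog_arm:
  hand: [0.02,0.02,0.02,0.02,0.02]
  travel:
    - [0,0.015,0]
    - [0,0.025,0]
    - [0,0.0275,0]
    - [0,0.0275,0]
    - [0,0.0275,0]
  yaw: [0,0,0,0,0]

```text
time_s: 5.82
position: [0.4352, -0.1163, 0.2197]
tool_rot: [[-0.996, -0.088, 0.0], [-0.088, 0.996, 0.0], [-0.0, 0.0, -1.0]]
ft_force: [0.6, -0.3, -3.6]
grip_width: 0.0375
gripper_force: 60.8
```

>>> jog_arm:
  hand: [0.02,0.02,0.02,0.02,0.02]
  travel:
    - [0,0.0275,0]
    - [0,0.0275,0]
    - [0,0.0275,0]
    - [0,0.025,0]
    - [0,0.012,0]
  yaw: [0,0,0,0,0]

```text
time_s: 6.45
position: [0.4349, 0.0032, 0.2198]
tool_rot: [[-0.996, -0.089, -0.0], [-0.089, 0.996, 0.0], [-0.0, 0.0, -1.0]]
ft_force: [0.5, -0.5, -2.5]
grip_width: 0.0378
gripper_force: 60.9
```

```bash
python3 - <<'E'
from h import *
r=snap("p2");u,v=proj("side",[.435,0,.2]).astype(int);print(u,v, arches(r["side"],"yellow"))
a=cv2.resize(r["side"][v-60:v+60,u-90:u+70],(800,600),interpolation=cv2.INTER_CUBIC);cv2.imwrite("pics/p2c.png",a)
E
```

```text
334 196 [(np.float64(0.52), 21), (np.float64(0.595), 9), (np.float64(0.632), 9)]
```

View pics/p2c.png

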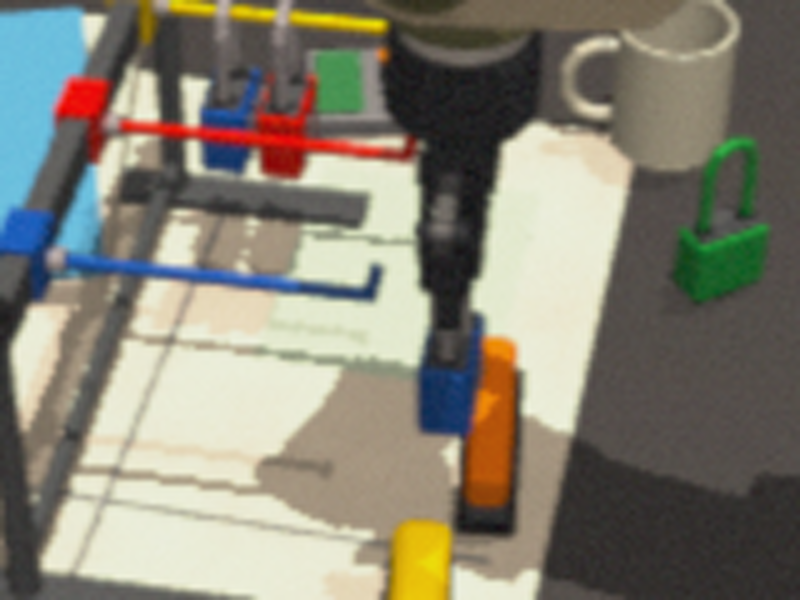

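>>> jog_arm:
  hand: [0.02,0.02,0.02,0.02,0.02]
  travel:
    - [0.0225,0.002,0]
    - [0.0225,0.002,0]
    - [0.0225,0.002,0]
    - [0.0225,0.002,0]
    - [0.0225,0.002,0]
  yaw: [0,0,0,0,0]

```text
time_s: 7.18
position: [0.5485, 0.0108, 0.2196]
tool_rot: [[-0.996, -0.087, -0.0], [-0.087, 0.996, -0.0], [0.0, -0.0, -1.0]]
ft_force: [0.1, -0.1, -3.0]
grip_width: 0.038
gripper_force: 60.9
```

>>> jog_arm:
  hand: [0.02,0.02,0.02,0.02,0.02]
  travel:
    - [0.0225,0.002,0]
    - [0.0225,0.002,0]
    - [0.0225,0.002,0]
    - [0.0225,0.002,0]
    - [0,0,0]
  yaw: [0,0,0,0,0]

```text
time_s: 7.8
position: [0.6385, 0.0187, 0.2188]
tool_rot: [[-0.996, -0.087, -0.001], [-0.087, 0.996, -0.0], [0.001, -0.0, -1.0]]
ft_force: [-0.1, -0.3, -4.8]
grip_width: 0.0377
gripper_force: 60.9
```

>>> jog_arm:
  hand: [0.02,0.02,0.02,0.02,0.02]
  travel:
    - [0,0,-0.01]
    - [0,0,-0.01]
    - [0,0,-0.009]
    - [0,0,-0.004]
    - [0,0,0]
  yaw: [0,0,0,0,0]

```text
time_s: 8.43
position: [0.6375, 0.0196, 0.187]
tool_rot: [[-0.996, -0.088, 0.0], [-0.088, 0.996, -0.0], [-0.0, -0.0, -1.0]]
ft_force: [-0.7, -0.8, -2.6]
grip_width: 0.0378
gripper_force: 61.2
```

>>> jog_arm:
  hand: [0.02,0.045,0.06,0.085,0.085]
  travel:
    - [0,0,-0.002]
    - [0,0,0]
    - [0,0,0]
    - [0,0,0]
    - [0,0,0]
  yaw: [0,0,0,0,0]

```text
time_s: 9.05
position: [0.6376, 0.0196, 0.1848]
tool_rot: [[-0.996, -0.088, 0.0], [-0.088, 0.996, 0.0], [-0.0, 0.0, -1.0]]
ft_force: [-0.4, -0.2, -0.1]
grip_width: 0.0849
gripper_force: 0.0
```

>>> jog_arm:
  hand: [0.085,0.085,0.085,0.085,0.085]
  travel:
    - [0,0,0.01]
    - [0,0,0.025]
    - [0,0,0.03]
    - [0,0,0.03]
    - [0,0,0.025]
  yaw: [0,0,0,0,0]

```text
time_s: 9.68
position: [0.6375, 0.0196, 0.307]
tool_rot: [[-0.996, -0.088, 0.002], [-0.088, 0.996, -0.0], [-0.002, -0.0, -1.0]]
ft_force: [-0.3, -0.3, -0.8]
grip_width: 0.0852
gripper_force: 0.0
```

>>> jog_arm:
  hand: [0.085,0.085,0.085,0.085,0.085]
  travel:
    - [-0.0087,-0.049,0]
    - [-0.0087,-0.049,0]
    - [-0.0087,-0.049,0]
    - [-0.0087,-0.049,0]
    - [-0.0087,-0.049,0]
  yaw: [0,0,0,0,0]

```text
time_s: 10.3
position: [0.5936, -0.2269, 0.3057]
tool_rot: [[-0.996, -0.088, 0.001], [-0.088, 0.996, -0.001], [-0.001, -0.001, -1.0]]
ft_force: [-0.0, -0.3, 0.6]
grip_width: 0.085
gripper_force: 0.0
```

```bash
python3 - <<'E'
from h import *
im=env.get_image("side")[:,:,::-1].copy();print(arches(im,"yellow"),arches(im,"blue"),env.observe()["position"])
E
```

```text
[(np.float64(0.5965), 12), (np.float64(0.632), 9)] [(np.float64(0.552), 3), (np.float64(0.6375), 6)] [ 0.5923 -0.2326  0.3051]
```

>>> jog_arm:
  hand: [0.085,0.085,0.085,0.085,0.085]
  travel:
    - [0,0,0]
    - [0,0,-0.03]
    - [0,0,-0.03]
    - [0,0,-0.03]
    - [0,0,0]
  yaw: [0,0,0,0,0]

```text
time_s: 10.98
position: [0.5938, -0.2237, 0.2135]
tool_rot: [[-0.996, -0.089, -0.003], [-0.089, 0.996, 0.002], [0.003, 0.003, -1.0]]
ft_force: [-0.2, 0.1, 0.2]
grip_width: 0.0852
gripper_force: 0.0
```

>>> jog_arm:
  hand: [0.085,0.085,0.085,0.085,0.085]
  travel:
    - [0,-0.002,-0.01]
    - [0,0,-0.01]
    - [0,0,-0.009]
    - [0,0,0]
    - [0,0,0]
  yaw: [0,0,0,0,0]

```text
time_s: 11.6
position: [0.5942, -0.2275, 0.1861]
tool_rot: [[-0.996, -0.088, 0.0], [-0.088, 0.996, -0.0], [-0.0, -0.0, -1.0]]
ft_force: [-0.5, 0.0, 0.1]
grip_width: 0.085
gripper_force: 0.0
```

>>> jog_arm:
  hand: [0.02,0.02,0.02,0.02,0.02]
  travel:
    - [0,0,0]
    - [0,0,0]
    - [0,0,0]
    - [0,0,0]
    - [0,0,0]
  yaw: [0,0,0,0,0]

```text
time_s: 12.22
position: [0.5944, -0.2274, 0.1865]
tool_rot: [[-0.996, -0.088, 0.002], [-0.088, 0.996, -0.001], [-0.001, -0.001, -1.0]]
ft_force: [0.9, 0.4, 5.5]
grip_width: 0.0377
gripper_force: 59.7
```

>>> jog_arm:
  hand: [0.02,0.02,0.02,0.02,0.02]
  travel:
    - [0,0,0]
    - [0,0,0.004]
    - [0,0,0.01]
    - [0,0,0.01]
    - [0,0,0.01]
  yaw: [0,0,0,0,0]

```text
time_s: 12.85
position: [0.5941, -0.2274, 0.2206]
tool_rot: [[-0.996, -0.088, 0.0], [-0.088, 0.996, -0.0], [-0.0, -0.0, -1.0]]
ft_force: [0.4, 0.2, -3.1]
grip_width: 0.0378
gripper_force: 60.4
```

>>> jog_arm:
  hand: [0.02,0.02,0.02,0.02,0.02]
  travel:
    - [-0.015,-0.0013,0]
    - [-0.024,-0.0021,0]
    - [-0.024,-0.0021,0]
    - [-0.024,-0.0021,0]
    - [-0.024,-0.0021,0]
  yaw: [0,0,0,0,0]

```text
time_s: 13.48
position: [0.4823, -0.2372, 0.2204]
tool_rot: [[-0.996, -0.088, 0.0], [-0.088, 0.996, -0.001], [-0.0, -0.001, -1.0]]
ft_force: [1.2, -0.4, -2.9]
grip_width: 0.0381
gripper_force: 60.4
```

>>> jog_arm:
  hand: [0.02,0.02,0.02,0.02,0.02]
  travel:
    - [-0.024,-0.0021,0]
    - [-0.024,-0.0021,0]
    - [0,0.015,0]
    - [0,0.022,0]
    - [0,0.024,0]
  yaw: [0,0,0,0,0]

```text
time_s: 14.1
position: [0.4355, -0.1785, 0.22]
tool_rot: [[-0.996, -0.088, 0.0], [-0.088, 0.996, 0.0], [-0.0, 0.0, -1.0]]
ft_force: [0.2, -0.1, -2.8]
grip_width: 0.0378
gripper_force: 60.5
```

>>> jog_arm:
  hand: [0.02,0.02,0.02,0.02,0.02]
  travel:
    - [0,0.024,0]
    - [0,0.024,0]
    - [0,0.014,0]
    - [0,0,0]
    - [0,0,0]
  yaw: [0,0,0,0,0]

```text
time_s: 14.72
position: [0.4353, -0.1186, 0.2199]
tool_rot: [[-0.996, -0.088, 0.0], [-0.088, 0.996, -0.0], [-0.0, -0.0, -1.0]]
ft_force: [0.4, -0.8, -3.5]
grip_width: 0.0378
gripper_force: 60.6
```

>>> jog_arm:
  hand: [0.02,0.02,0.02,0.02,0.02]
  travel:
    - [0.0225,0.002,0]
    - [0.0225,0.002,0]
    - [0.0225,0.002,0]
    - [0.0225,0.002,0]
    - [0.0225,0.002,0]
  yaw: [0,0,0,0,0]

```text
time_s: 15.35
position: [0.5484, -0.1091, 0.2195]
tool_rot: [[-0.996, -0.086, -0.0], [-0.086, 0.996, -0.0], [0.0, -0.0, -1.0]]
ft_force: [0.4, -1.1, -3.5]
grip_width: 0.038
gripper_force: 60.6
```

>>> jog_arm:
  hand: [0.02,0.02,0.02,0.02,0.02]
  travel:
    - [0.0225,0.002,0]
    - [0.0225,0.002,0]
    - [0.0225,0.002,0]
    - [0.0225,0.002,0]
    - [0,0,0]
  yaw: [0,0,0,0,0]

```text
time_s: 15.98
position: [0.6384, -0.101, 0.2187]
tool_rot: [[-0.996, -0.087, -0.001], [-0.087, 0.996, 0.0], [0.001, 0.0, -1.0]]
ft_force: [-0.8, -0.8, -4.3]
grip_width: 0.0379
gripper_force: 60.6
```

>>> jog_arm:
  hand: [0.02,0.02,0.02,0.02,0.02]
  travel:
    - [0,0,-0.01]
    - [0,0,-0.012]
    - [0,0,-0.01]
    - [0,0,-0.003]
    - [0,0,0]
  yaw: [0,0,0,0,0]

```text
time_s: 16.6
position: [0.6375, -0.1004, 0.1862]
tool_rot: [[-0.996, -0.088, 0.002], [-0.088, 0.996, -0.001], [-0.002, -0.001, -1.0]]
ft_force: [-3.3, 0.1, 6.1]
grip_width: 0.0378
gripper_force: 61.6
```

Contact felt (6 N up): resting on the rail. Release and go to the far blue one.

>>> jog_arm:
  hand: [0.045,0.06,0.085,0.085,0.085]
  travel:
    - [0,0,0]
    - [0,0,0]
    - [0,0,0]
    - [0,0,0]
    - [0,0,0.01]
  yaw: [0,0,0,0,0]

```text
time_s: 17.23
position: [0.6373, -0.1002, 0.1945]
tool_rot: [[-0.996, -0.088, -0.002], [-0.088, 0.996, 0.001], [0.002, 0.001, -1.0]]
ft_force: [-0.9, -0.3, 0.5]
grip_width: 0.0848
gripper_force: 0.0
```

>>> jog_arm:
  hand: [0.085,0.085,0.085,0.085,0.085]
  travel:
    - [0,0,0.025]
    - [0,0,0.03]
    - [0,0,0.03]
    - [0,0,0.02]
    - [0,-0.02,0]
  yaw: [0,0,0,0,0]

```text
time_s: 17.85
position: [0.6379, -0.1201, 0.3021]
tool_rot: [[-0.996, -0.09, 0.004], [-0.09, 0.996, -0.002], [-0.004, -0.002, -1.0]]
ft_force: [-0.1, -0.7, 0.3]
grip_width: 0.0847
gripper_force: 0.0
```

>>> jog_arm:
  hand: [0.085,0.085,0.085,0.085,0.085]
  travel:
    - [-0.002,-0.03,0]
    - [-0.002,-0.03,0]
    - [-0.002,-0.03,0]
    - [-0.002,-0.013,0]
    - [0,0,0]
  yaw: [0,0,0,0,0]

```text
time_s: 18.48
position: [0.6292, -0.2242, 0.2991]
tool_rot: [[-0.996, -0.086, -0.001], [-0.086, 0.996, 0.001], [0.001, 0.001, -1.0]]
ft_force: [-0.5, 0.4, 0.2]
grip_width: 0.085
gripper_force: 0.0
```

```bash
python3 - <<'E'
from h import *
im=env.get_image("side")[:,:,::-1].copy();print([(c,arches(im,c)) for c in B],env.observe()["position"])
E
```

```text
[('blue', [(np.float64(0.6375), 6)]), ('red', [(np.float64(0.6405), 8)]), ('yellow', [(np.float64(0.632), 9)])] [ 0.6294 -0.2232  0.2994]
```

>>> jog_arm:
  hand: [0.085,0.085,0.085,0.085,0.085]
  travel:
    - [0.001,0,-0.03]
    - [0,0,-0.03]
    - [0,0,-0.03]
    - [0,0,-0.0235]
    - [0,0,0]
  yaw: [0,0,0,0,0]

```text
time_s: 19.15
position: [0.6302, -0.2219, 0.1848]
tool_rot: [[-0.996, -0.089, -0.003], [-0.089, 0.996, 0.002], [0.003, 0.002, -1.0]]
ft_force: [-0.1, 0.3, 1.8]
grip_width: 0.0848
gripper_force: 0.0
```

>>> jog_arm:
  hand: [0.02,0.02,0.02,0.02,0.02]
  travel:
    - [0,0,0]
    - [0,0,0]
    - [0,0,0]
    - [0,0,0]
    - [0,0,0]
  yaw: [0,0,0,0,0]

```text
time_s: 19.77
position: [0.631, -0.2231, 0.1877]
tool_rot: [[-0.996, -0.088, 0.002], [-0.088, 0.996, -0.001], [-0.002, -0.001, -1.0]]
ft_force: [0.4, 2.7, 6.1]
grip_width: 0.0381
gripper_force: 59.6
```

>>> jog_arm:
  hand: [0.02,0.02,0.02,0.02,0.02]
  travel:
    - [0,0,0]
    - [0,0,0.004]
    - [0,0,0.01]
    - [0,0,0.01]
    - [0,0,0.01]
  yaw: [0,0,0,0,0]

```text
time_s: 20.4
position: [0.6306, -0.2233, 0.2211]
tool_rot: [[-0.996, -0.087, 0.0], [-0.087, 0.996, -0.0], [-0.0, -0.0, -1.0]]
ft_force: [-0.2, -0.2, -3.8]
grip_width: 0.0377
gripper_force: 60.4
```

>>> jog_arm:
  hand: [0.02,0.02,0.02,0.02,0.02]
  travel:
    - [-0.0155,-0.0014,0]
    - [-0.0225,-0.002,0]
    - [-0.0225,-0.002,0]
    - [-0.0225,-0.002,0]
    - [-0.0225,-0.002,0]
  yaw: [0,0,0,0,0]

```text
time_s: 21.02
position: [0.5244, -0.2328, 0.2209]
tool_rot: [[-0.996, -0.088, 0.0], [-0.088, 0.996, -0.0], [-0.0, -0.0, -1.0]]
ft_force: [-0.4, 0.2, -2.7]
grip_width: 0.038
gripper_force: 60.5
```

>>> jog_arm:
  hand: [0.02,0.02,0.02,0.02,0.02]
  travel:
    - [-0.0225,-0.002,0]
    - [-0.0225,-0.002,0]
    - [-0.0225,-0.002,0]
    - [-0.0225,-0.002,0]
    - [0,0,0]
  yaw: [0,0,0,0,0]

```text
time_s: 21.65
position: [0.4343, -0.2409, 0.2211]
tool_rot: [[-0.996, -0.086, 0.0], [-0.086, 0.996, -0.001], [-0.0, -0.001, -1.0]]
ft_force: [0.1, -0.2, -2.9]
grip_width: 0.0381
gripper_force: 60.5
```

>>> jog_arm:
  hand: [0.02,0.02,0.02,0.02,0.02]
  travel:
    - [0,0.015,0]
    - [0,0.025,0]
    - [0,0.0275,0]
    - [0,0.0275,0]
    - [0,0.0275,0]
  yaw: [0,0,0,0,0]

```text
time_s: 22.28
position: [0.4354, -0.1162, 0.2205]
tool_rot: [[-0.996, -0.089, 0.0], [-0.089, 0.996, 0.0], [-0.0, 0.0, -1.0]]
ft_force: [0.3, -0.6, -2.2]
grip_width: 0.0377
gripper_force: 60.7
```

>>> jog_arm:
  hand: [0.02,0.02,0.02,0.02,0.02]
  travel:
    - [0,0.0275,0]
    - [0,0.0275,0]
    - [0,0.0275,0]
    - [0,0.025,0]
    - [0,0.013,0]
  yaw: [0,0,0,0,0]

```text
time_s: 22.9
position: [0.435, 0.0042, 0.2205]
tool_rot: [[-0.996, -0.09, 0.0], [-0.09, 0.996, 0.0], [-0.0, 0.0, -1.0]]
ft_force: [1.1, 0.2, -2.7]
grip_width: 0.0379
gripper_force: 60.7
```

>>> jog_arm:
  hand: [0.02,0.02,0.02,0.02,0.02]
  travel:
    - [0.0225,0.0018,0]
    - [0.0225,0.0018,0]
    - [0.0225,0.0018,0]
    - [0.0225,0.0018,0]
    - [0.0225,0.0018,0]
  yaw: [0,0,0,0,0]

```text
time_s: 23.52
position: [0.5484, 0.0117, 0.2202]
tool_rot: [[-0.996, -0.088, -0.0], [-0.088, 0.996, -0.0], [0.0, -0.0, -1.0]]
ft_force: [0.3, -0.7, -2.7]
grip_width: 0.0378
gripper_force: 60.7
```

>>> jog_arm:
  hand: [0.02,0.02,0.02,0.02,0.02]
  travel:
    - [0.0225,0.0018,0]
    - [0.0215,0.0018,0]
    - [0,0,0]
    - [0,0,-0.01]
    - [0,0,-0.01]
  yaw: [0,0,0,0,0]

```text
time_s: 24.15
position: [0.5909, 0.015, 0.1995]
tool_rot: [[-0.996, -0.088, -0.001], [-0.088, 0.996, 0.0], [0.001, 0.0, -1.0]]
ft_force: [-0.5, 0.0, -3.6]
grip_width: 0.0377
gripper_force: 60.7
```

>>> jog_arm:
  hand: [0.02,0.02,0.02,0.02,0.02]
  travel:
    - [0,0,-0.009]
    - [0,0,-0.005]
    - [0,0,-0.001]
    - [0,0,0]
    - [0,0,0]
  yaw: [0,0,0,0,0]

```text
time_s: 24.78
position: [0.5915, 0.0149, 0.1874]
tool_rot: [[-0.996, -0.088, 0.002], [-0.088, 0.996, -0.001], [-0.002, -0.001, -1.0]]
ft_force: [-6.8, 0.1, 11.6]
grip_width: 0.0375
gripper_force: 62.3
```

>>> jog_arm:
  hand: [0.02,0.045,0.06,0.085,0.085]
  travel:
    - [0,0,0.0008]
    - [0,0,0]
    - [0,0,0]
    - [0,0,0]
    - [0,0,0.01]
  yaw: [0,0,0,0,0]

```text
time_s: 25.4
position: [0.5913, 0.0149, 0.1958]
tool_rot: [[-0.996, -0.088, -0.002], [-0.088, 0.996, 0.0], [0.002, 0.0, -1.0]]
ft_force: [-0.5, 0.5, 0.5]
grip_width: 0.085
gripper_force: 0.0
```

>>> jog_arm:
  hand: [0.085,0.085,0.085,0.085,0.085]
  travel:
    - [0,0,0.025]
    - [0,0,0.03]
    - [0,0,0.03]
    - [0,0,0.025]
    - [-0.0015,0.02,0]
  yaw: [0,0,0,0,0]

```text
time_s: 26.02
position: [0.5906, 0.0347, 0.3082]
tool_rot: [[-0.996, -0.086, 0.004], [-0.086, 0.996, -0.001], [-0.004, -0.001, -1.0]]
ft_force: [0.1, 0.0, -0.5]
grip_width: 0.0849
gripper_force: 0.0
```

>>> jog_arm:
  hand: [0.085,0.085,0.085,0.085,0.085]
  travel:
    - [-0.002,0.04,0]
    - [-0.002,0.04,0]
    - [-0.002,0.04,0]
    - [-0.002,0.04,0]
    - [-0.002,0.04,0]
  yaw: [-0.02,-0.02,-0.02,-0.02,-0.034]

```text
time_s: 26.65
position: [0.5791, 0.2374, 0.305]
tool_rot: [[-1.0, 0.027, -0.002], [0.027, 1.0, -0.0], [0.002, -0.0, -1.0]]
ft_force: [-0.0, 0.1, 0.4]
grip_width: 0.0851
gripper_force: 0.0
```

>>> jog_arm:
  hand: [0.085,0.085,0.085,0.085,0.085]
  travel:
    - [-0.002,0.04,0]
    - [-0.002,0.04,0]
    - [-0.002,0.027,0]
    - [0,0,0]
    - [0,0,0]
  yaw: [0,0,0,0,0]

```text
time_s: 27.28
position: [0.5737, 0.3419, 0.3055]
tool_rot: [[-1.0, 0.026, -0.001], [0.026, 1.0, -0.001], [0.001, -0.001, -1.0]]
ft_force: [0.2, -0.2, 0.1]
grip_width: 0.0853
gripper_force: 0.0
```

```bash
python3 - <<'E'
from h import *
im=snap("p3")["side"];print([(c,arches(im,c)) for c in B],env.observe()["position"])
m=np.zeros(im.shape[:2],np.uint8)
for col in('red','blue'):
    m[:]=0;m[280:375,205:345]=mask(im,col)[280:375,205:345]
    for q in cv2.findContours(cv2.morphologyEx(m,cv2.MORPH_CLOSE,np.ones((5,5))),0,2)[0]:
        if cv2.contourArea(q)>15: print(col,onz("side",*cv2.minAreaRect(q)[0],.03))
E
```

```text
[('blue', [(np.float64(0.506), 1), (np.float64(0.5915), 98)]), ('red', [(np.float64(0.574), 153)]), ('yellow', [(np.float64(0.586), 153)])] [0.5741 0.3412 0.306 ]
red [0.4929 0.3572 0.03  ]
red [0.4161 0.326  0.03  ]
blue [0.5768 0.3451 0.03  ]
```

>>> jog_arm:
  hand: [0.085,0.085,0.085,0.085,0.085]
  travel:
    - [0,0,-0.04]
    - [0,0,-0.045]
    - [0,0,-0.045]
    - [0,0,-0.04]
    - [0,0,-0.02]
  yaw: [0,0,0,0,0]

```text
time_s: 28.0
position: [0.5735, 0.3407, 0.1138]
tool_rot: [[-1.0, 0.028, -0.003], [0.028, 1.0, -0.001], [0.003, -0.001, -1.0]]
ft_force: [-0.6, 0.7, 0.6]
grip_width: 0.085
gripper_force: 0.0
```

>>> jog_arm:
  hand: [0.085,0.085,0.02,0.02,0.02]
  travel:
    - [0,0,-0.016]
    - [0,0,-0.006]
    - [0,0,0]
    - [0,0,0]
    - [0,0,0]
  yaw: [0,0,0,0,0]

```text
time_s: 28.62
position: [0.5745, 0.3423, 0.0953]
tool_rot: [[-1.0, 0.026, 0.002], [0.026, 1.0, 0.001], [-0.002, 0.001, -1.0]]
ft_force: [-0.5, 0.9, 1.7]
grip_width: 0.0379
gripper_force: 59.8
```

>>> jog_arm:
  hand: [0.02,0.02,0.02,0.02,0.02]
  travel:
    - [0,0,0]
    - [0,0,0]
    - [0,0,0.005]
    - [0,0,0.015]
    - [0,0,0.02]
  yaw: [0,0,0,0,0]

```text
time_s: 29.25
position: [0.5738, 0.3418, 0.1346]
tool_rot: [[-1.0, 0.026, -0.001], [0.026, 1.0, -0.001], [0.001, -0.001, -1.0]]
ft_force: [0.6, 0.2, -2.5]
grip_width: 0.0378
gripper_force: 60.6
```

>>> jog_arm:
  hand: [0.02,0.02,0.02,0.02,0.02]
  travel:
    - [0,0,0.025]
    - [0,0,0.025]
    - [0,0,0.025]
    - [0,0,0.0115]
    - [-0.014,-0.015,0]
  yaw: [0,0,0,0,0]

```text
time_s: 29.88
position: [0.5603, 0.3272, 0.2211]
tool_rot: [[-1.0, 0.026, 0.001], [0.026, 1.0, 0.001], [-0.001, 0.001, -1.0]]
ft_force: [0.0, 0.2, -3.3]
grip_width: 0.0383
gripper_force: 60.9
```

>>> jog_arm:
  hand: [0.02,0.02,0.02,0.02,0.02]
  travel:
    - [-0.025,-0.03,0]
    - [-0.025,-0.03,0]
    - [-0.025,-0.03,0]
    - [-0.025,-0.03,0]
    - [-0.025,-0.03,0]
  yaw: [0.02,0.02,0.02,0.02,0.034]

```text
time_s: 30.5
position: [0.4339, 0.176, 0.2205]
tool_rot: [[-0.996, -0.089, -0.001], [-0.089, 0.996, -0.0], [0.001, -0.0, -1.0]]
ft_force: [1.0, -0.3, -3.1]
grip_width: 0.038
gripper_force: 60.9
```

>>> jog_arm:
  hand: [0.02,0.02,0.02,0.02,0.02]
  travel:
    - [0,-0.035,0]
    - [0,-0.035,0]
    - [0,-0.035,0]
    - [0,-0.035,0]
    - [0,-0.025,0]
  yaw: [0,0,0,0,0]

```text
time_s: 31.12
position: [0.4347, 0.0107, 0.2206]
tool_rot: [[-0.996, -0.087, -0.0], [-0.087, 0.996, -0.0], [0.0, -0.0, -1.0]]
ft_force: [0.3, 0.4, -3.2]
grip_width: 0.0381
gripper_force: 61.0
```

>>> jog_arm:
  hand: [0.02,0.02,0.02,0.02,0.02]
  travel:
    - [0,-0.01,0]
    - [0,0,0]
    - [0,0,0]
    - [0,0,0]
    - [0,0,0]
  yaw: [0,0,0,0,0]

```text
time_s: 31.75
position: [0.435, 0.0024, 0.2206]
tool_rot: [[-0.996, -0.088, -0.0], [-0.088, 0.996, 0.0], [0.0, 0.0, -1.0]]
ft_force: [0.3, -1.0, -3.4]
grip_width: 0.0379
gripper_force: 61.1
```

>>> jog_arm:
  hand: [0.02,0.02,0.02,0.02,0.02]
  travel:
    - [0.022,0.002,0]
    - [0.022,0.002,0]
    - [0.022,0.002,0]
    - [0.022,0.002,0]
    - [0.022,0.002,0]
  yaw: [0,0,0,0,0]

```text
time_s: 32.38
position: [0.5457, 0.0123, 0.2205]
tool_rot: [[-0.996, -0.088, -0.0], [-0.088, 0.996, 0.0], [0.0, 0.0, -1.0]]
ft_force: [-0.2, 0.0, -4.6]
grip_width: 0.038
gripper_force: 61.1
```

>>> jog_arm:
  hand: [0.02,0.02,0.02,0.02,0.02]
  travel:
    - [0,0,0]
    - [0,0,-0.01]
    - [0,0,-0.012]
    - [0,0,-0.01]
    - [0,0,0]
  yaw: [0,0,0,0,0]

```text
time_s: 33.0
position: [0.5446, 0.0119, 0.1878]
tool_rot: [[-0.996, -0.087, -0.002], [-0.087, 0.996, 0.0], [0.002, 0.0, -1.0]]
ft_force: [0.0, -0.1, -3.7]
grip_width: 0.0377
gripper_force: 61.3
```

>>> jog_arm:
  hand: [0.02,0.02,0.045,0.06,0.085]
  travel:
    - [0,0,-0.0022]
    - [0,0,0]
    - [0,0,0]
    - [0,0,0]
    - [0,0,0]
  yaw: [0,0,0,0,0]

```text
time_s: 33.62
position: [0.5452, 0.0119, 0.1867]
tool_rot: [[-0.996, -0.088, 0.001], [-0.088, 0.996, -0.0], [-0.001, -0.0, -1.0]]
ft_force: [0.3, -0.0, 0.2]
grip_width: 0.0757
gripper_force: 0.0
```

>>> jog_arm:
  hand: [0.085,0.085,0.085,0.085,0.085]
  travel:
    - [0,0,0.01]
    - [0,0,0.025]
    - [0,0,0.03]
    - [0,0,0.03]
    - [0,0,0.025]
  yaw: [0,0,0,0,0]

```text
time_s: 34.25
position: [0.545, 0.012, 0.3085]
tool_rot: [[-0.996, -0.088, 0.002], [-0.088, 0.996, -0.0], [-0.002, -0.0, -1.0]]
ft_force: [0.5, -0.1, -0.7]
grip_width: 0.0849
gripper_force: 0.0
```

>>> jog_arm:
  hand: [0.085,0.085,0.085,0.085,0.085]
  travel:
    - [-0.005,0.035,0]
    - [-0.005,0.035,0]
    - [-0.005,0.035,0]
    - [-0.005,0.035,0]
    - [-0.005,0.035,0]
  yaw: [-0.14,-0.14,-0.14,-0.14,-0.138]

```text
time_s: 34.88
position: [0.5198, 0.1881, 0.3073]
tool_rot: [[-0.817, 0.577, 0.001], [0.577, 0.817, 0.0], [-0.001, 0.001, -1.0]]
ft_force: [0.4, 0.0, -0.9]
grip_width: 0.0851
gripper_force: 0.0
```

>>> jog_arm:
  hand: [0.085,0.085,0.085,0.085,0.085]
  travel:
    - [-0.006,0.04,0]
    - [-0.006,0.04,0]
    - [-0.006,0.04,0]
    - [-0.006,0.04,0]
    - [0,0,0]
  yaw: [0,0,0,0,0]

```text
time_s: 35.5
position: [0.4952, 0.349, 0.3067]
tool_rot: [[-0.821, 0.57, 0.0], [0.57, 0.821, 0.0], [0.0, 0.0, -1.0]]
ft_force: [1.0, -0.6, 0.1]
grip_width: 0.0847
gripper_force: 0.0
```

```bash
python3 - <<'E'
from h import *
r=snap("p4");im=r["side"];print(env.observe()["position"])
m=np.zeros(im.shape[:2],np.uint8)
m[280:375,205:345]=mask(im,'red')[280:375,205:345]
for q in cv2.findContours(cv2.morphologyEx(m,cv2.MORPH_CLOSE,np.ones((5,5))),0,2)[0]:
        if cv2.contourArea(q)>15: print(onz("side",*cv2.minAreaRect(q)[0],.03))
print([(c,arches(r["top"],c,"top")) for c in B])
f=lambda i:cv2.resize(i,(800,300),interpolation=cv2.INTER_CUBIC)
cv2.imwrite("pics/p4c.png",np.vstack([f(r["top"][140:245,200:480]),f(im[270:390,200:520])]))
E
```

```text
[0.496  0.3468 0.3068]
[0.4929 0.3572 0.03  ]
[0.4156 0.326  0.03  ]
[('blue', [(np.float64(0.5455), 6), (np.float64(0.5925), 4), (np.float64(0.64), 1)]), ('red', [(np.float64(0.6425), 4)]), ('yellow', [])]
```

View pics/p4c.png

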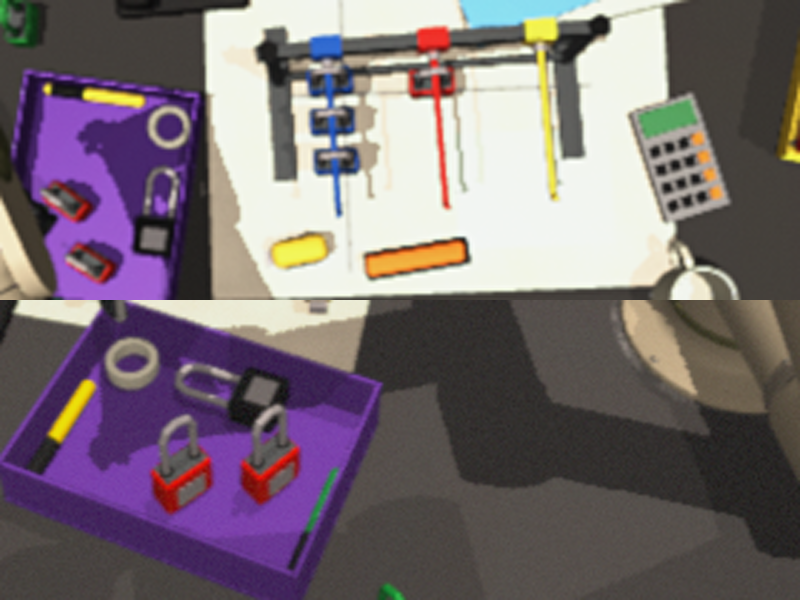

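>>> jog_arm:
  hand: [0.085,0.085,0.085,0.085,0.085]
  travel:
    - [0,0,-0.04]
    - [0,0,-0.045]
    - [0,0,-0.045]
    - [0,0,-0.04]
    - [0,0,-0.02]
  yaw: [0,0,0,0,0]

```text
time_s: 36.22
position: [0.4959, 0.3453, 0.1147]
tool_rot: [[-0.819, 0.574, -0.002], [0.574, 0.819, -0.001], [0.001, -0.002, -1.0]]
ft_force: [-0.0, 0.1, 0.1]
grip_width: 0.0851
gripper_force: 0.0
```

>>> jog_arm:
  hand: [0.085,0.085,0.02,0.02,0.02]
  travel:
    - [0,0,-0.016]
    - [0,0,-0.006]
    - [0,0,0]
    - [0,0,0]
    - [0,0,0]
  yaw: [0,0,0,0,0]

```text
time_s: 36.85
position: [0.4967, 0.3474, 0.0956]
tool_rot: [[-0.82, 0.573, 0.002], [0.573, 0.82, 0.001], [-0.001, 0.002, -1.0]]
ft_force: [-0.0, 0.3, 3.0]
grip_width: 0.0379
gripper_force: 59.7
```

>>> jog_arm:
  hand: [0.02,0.02,0.02,0.02,0.02]
  travel:
    - [0,0,0]
    - [0,0,0]
    - [0,0,0.005]
    - [0,0,0.015]
    - [0,0,0.02]
  yaw: [0,0,0,0,0]

```text
time_s: 37.48
position: [0.4957, 0.3468, 0.135]
tool_rot: [[-0.819, 0.573, -0.001], [0.573, 0.819, -0.001], [0.001, -0.001, -1.0]]
ft_force: [-0.1, -0.2, -3.3]
grip_width: 0.0378
gripper_force: 60.5
```

>>> jog_arm:
  hand: [0.02,0.02,0.02,0.02,0.02]
  travel:
    - [0,0,0.025]
    - [0,0,0.025]
    - [0,0,0.025]
    - [0,0,0.0105]
    - [0,-0.015,0]
  yaw: [0,0,0,0,0]

```text
time_s: 38.1
position: [0.4959, 0.3319, 0.2201]
tool_rot: [[-0.82, 0.572, 0.001], [0.572, 0.82, 0.0], [-0.0, 0.001, -1.0]]
ft_force: [0.6, -1.0, -4.4]
grip_width: 0.038
gripper_force: 60.7
```

>>> jog_arm:
  hand: [0.02,0.02,0.02,0.02,0.02]
  travel:
    - [0,-0.026,0]
    - [0,-0.026,0]
    - [0,-0.026,0]
    - [0,-0.026,0]
    - [0,-0.026,0]
  yaw: [0.14,0.14,0.14,0.14,0.138]

```text
time_s: 38.72
position: [0.4953, 0.2001, 0.2188]
tool_rot: [[-0.996, -0.092, -0.002], [-0.092, 0.996, -0.001], [0.002, -0.001, -1.0]]
ft_force: [0.3, -0.5, -3.1]
grip_width: 0.0378
gripper_force: 60.7
```

>>> jog_arm:
  hand: [0.02,0.02,0.02,0.02,0.02]
  travel:
    - [-0.0122,-0.025,0]
    - [-0.0122,-0.025,0]
    - [-0.0122,-0.025,0]
    - [-0.0122,-0.025,0]
    - [-0.0122,-0.025,0]
  yaw: [0,0,0,0,0]

```text
time_s: 39.35
position: [0.4336, 0.0756, 0.219]
tool_rot: [[-0.996, -0.087, -0.002], [-0.087, 0.996, -0.0], [0.002, 0.0, -1.0]]
ft_force: [0.4, 0.7, -1.9]
grip_width: 0.0378
gripper_force: 60.7
```

>>> jog_arm:
  hand: [0.02,0.02,0.02,0.02,0.02]
  travel:
    - [0,-0.035,0]
    - [0,-0.035,0]
    - [0,-0.035,0]
    - [0,-0.035,0]
    - [0,-0.035,0]
  yaw: [0,0,0,0,0]

```text
time_s: 39.98
position: [0.4338, -0.0994, 0.219]
tool_rot: [[-0.996, -0.087, -0.002], [-0.087, 0.996, 0.001], [0.002, 0.001, -1.0]]
ft_force: [-0.3, -0.4, -3.4]
grip_width: 0.0382
gripper_force: 60.8
```

>>> jog_arm:
  hand: [0.02,0.02,0.02,0.02,0.02]
  travel:
    - [0,-0.015,0]
    - [0,-0.005,0]
    - [0,0,0]
    - [0,0,0]
    - [0,0,0]
  yaw: [0,0,0,0,0]

```text
time_s: 40.6
position: [0.4351, -0.1174, 0.22]
tool_rot: [[-0.996, -0.089, 0.0], [-0.089, 0.996, 0.0], [-0.0, 0.0, -1.0]]
ft_force: [-0.5, -0.9, -3.5]
grip_width: 0.0375
gripper_force: 61.0
```

>>> jog_arm:
  hand: [0.02,0.02,0.02,0.02,0.02]
  travel:
    - [0.0225,0.0019,0]
    - [0.0225,0.0019,0]
    - [0.0225,0.0019,0]
    - [0.0225,0.0019,0]
    - [0.0225,0.0019,0]
  yaw: [0,0,0,0,0]

```text
time_s: 41.22
position: [0.5483, -0.108, 0.2198]
tool_rot: [[-0.996, -0.088, -0.0], [-0.088, 0.996, 0.0], [0.0, 0.0, -1.0]]
ft_force: [-0.2, 0.0, -2.3]
grip_width: 0.0378
gripper_force: 60.9
```

>>> jog_arm:
  hand: [0.02,0.02,0.02,0.02,0.02]
  travel:
    - [0.0225,0.0019,0]
    - [0.0215,0.0018,0]
    - [0,0,0]
    - [0,0,-0.01]
    - [0,0,-0.01]
  yaw: [0,0,0,0,0]

```text
time_s: 41.85
position: [0.5909, -0.1047, 0.1991]
tool_rot: [[-0.996, -0.088, -0.001], [-0.088, 0.996, 0.0], [0.001, 0.0, -1.0]]
ft_force: [0.8, -0.1, -3.2]
grip_width: 0.0378
gripper_force: 61.0
```

>>> jog_arm:
  hand: [0.02,0.02,0.02,0.02,0.02]
  travel:
    - [0,0,-0.008]
    - [0,0,-0.005]
    - [0,0,0]
    - [0,0,0]
    - [0,0,0]
  yaw: [0,0,0,0,0]

```text
time_s: 42.48
position: [0.5916, -0.1049, 0.1871]
tool_rot: [[-0.996, -0.088, 0.0], [-0.088, 0.996, -0.0], [-0.0, -0.0, -1.0]]
ft_force: [-0.9, 0.4, -2.7]
grip_width: 0.0379
gripper_force: 61.3
```

>>> jog_arm:
  hand: [0.02,0.02,0.045,0.06,0.085]
  travel:
    - [0,0,-0.0015]
    - [0,0,0]
    - [0,0,0]
    - [0,0,0]
    - [0,0,0]
  yaw: [0,0,0,0,0]

```text
time_s: 43.1
position: [0.5916, -0.1049, 0.1853]
tool_rot: [[-0.996, -0.088, -0.0], [-0.088, 0.996, 0.0], [0.0, 0.0, -1.0]]
ft_force: [-0.9, 0.2, 0.6]
grip_width: 0.0763
gripper_force: 0.0
```

>>> jog_arm:
  hand: [0.085,0.085,0.085,0.085,0.085]
  travel:
    - [0,0,0.01]
    - [0,0,0.025]
    - [0,0,0.03]
    - [0,0,0.03]
    - [0,0,0.025]
  yaw: [0,0,0,0,0]

```text
time_s: 43.72
position: [0.5915, -0.1049, 0.3075]
tool_rot: [[-0.996, -0.088, 0.002], [-0.088, 0.996, -0.001], [-0.002, -0.001, -1.0]]
ft_force: [0.5, -0.3, -1.0]
grip_width: 0.0849
gripper_force: 0.0
```

>>> jog_arm:
  hand: [0.085,0.085,0.085,0.085,0.085]
  travel:
    - [-0.017,0.042,0]
    - [-0.0175,0.042,0]
    - [-0.0175,0.042,0]
    - [-0.0175,0.042,0]
    - [-0.0175,0.042,0]
  yaw: [0,0,0,0,0]

```text
time_s: 44.35
position: [0.5038, 0.1064, 0.3062]
tool_rot: [[-0.996, -0.087, 0.001], [-0.087, 0.996, 0.0], [-0.001, -0.0, -1.0]]
ft_force: [1.0, -0.0, 0.7]
grip_width: 0.0848
gripper_force: 0.0
```

>>> jog_arm:
  hand: [0.085,0.085,0.085,0.085,0.085]
  travel:
    - [-0.0173,0.042,0]
    - [-0.0173,0.042,0]
    - [-0.0173,0.042,0]
    - [-0.0173,0.042,0]
    - [-0.0173,0.042,0]
  yaw: [-0.1295,-0.1295,-0.1295,-0.1295,-0.1295]

```text
time_s: 44.98
position: [0.4173, 0.3164, 0.3063]
tool_rot: [[-0.845, 0.535, 0.001], [0.535, 0.845, 0.0], [-0.001, 0.001, -1.0]]
ft_force: [0.5, -0.3, 0.4]
grip_width: 0.0851
gripper_force: 0.0
```

>>> jog_arm:
  hand: [0.085,0.085,0.085,0.085,0.085]
  travel:
    - [0,0,0]
    - [0,0,0]
    - [0,0,-0.04]
    - [0,0,-0.04]
    - [0,0,-0.02]
  yaw: [0,0,0,0,0]

```text
time_s: 45.6
position: [0.4182, 0.3137, 0.2038]
tool_rot: [[-0.847, 0.532, -0.002], [0.532, 0.847, -0.001], [0.001, -0.002, -1.0]]
ft_force: [-0.1, -0.4, 0.7]
grip_width: 0.0854
gripper_force: 0.0
```

```bash
python3 - <<'E'
from h import *
r=snap("p5");im=r["side"];print(env.observe()["position"])
m=np.zeros(im.shape[:2],np.uint8)
m[280:375,205:345]=mask(im,'red')[280:375,205:345]
for q in cv2.findContours(cv2.morphologyEx(m,cv2.MORPH_CLOSE,np.ones((5,5))),0,2)[0]:
        if cv2.contourArea(q)>15: print(onz("side",*cv2.minAreaRect(q)[0],.03))
print([(c,arches(r["top"],c,"top"),arches(im,c)) for c in B])
E
```

```text
[0.418  0.3137 0.2038]
[0.4156 0.326  0.03  ]
[('blue', [(np.float64(0.5455), 6), (np.float64(0.5925), 4), (np.float64(0.64), 1)], [(np.float64(0.5435), 112), (np.float64(0.6375), 6)]), ('red', [(np.float64(0.594), 3), (np.float64(0.6425), 4)], [(np.float64(0.5195), 44), (np.float64(0.5915), 8), (np.float64(0.6405), 8)]), ('yellow', [], [])]
```

>>> jog_arm:
  hand: [0.085,0.085,0.085,0.085,0.085]
  travel:
    - [0,0.001,-0.04]
    - [0,0,-0.04]
    - [0,0,-0.02]
    - [0,0,-0.0095]
    - [0,0,0]
  yaw: [0,0,0,0,0]

```text
time_s: 46.32
position: [0.4187, 0.316, 0.0966]
tool_rot: [[-0.847, 0.531, 0.001], [0.531, 0.847, 0.0], [-0.0, 0.001, -1.0]]
ft_force: [0.2, 0.1, 1.1]
grip_width: 0.0852
gripper_force: 0.0
```

>>> jog_arm:
  hand: [0.02,0.02,0.02,0.02,0.02]
  travel:
    - [0,0,0]
    - [0,0,0]
    - [0,0,0]
    - [0,0,0]
    - [0,0,0]
  yaw: [0,0,0,0,0]

```text
time_s: 46.95
position: [0.4185, 0.3164, 0.0968]
tool_rot: [[-0.847, 0.531, 0.002], [0.531, 0.847, 0.001], [-0.001, 0.002, -1.0]]
ft_force: [0.0, -0.9, 5.8]
grip_width: 0.0382
gripper_force: 59.4
```

>>> jog_arm:
  hand: [0.02,0.02,0.02,0.02,0.02]
  travel:
    - [0,0,0.005]
    - [0,0,0.025]
    - [0,0,0.025]
    - [0,0,0.025]
    - [0,0,0.025]
  yaw: [0,0,0,0,0]

```text
time_s: 47.58
position: [0.4176, 0.3159, 0.2016]
tool_rot: [[-0.847, 0.531, -0.001], [0.531, 0.847, -0.001], [0.001, -0.001, -1.0]]
ft_force: [0.5, 0.5, -1.9]
grip_width: 0.0379
gripper_force: 60.6
```

>>> jog_arm:
  hand: [0.02,0.02,0.02,0.02,0.02]
  travel:
    - [0,0,0.02]
    - [0.003,-0.02,0]
    - [0.003,-0.03,0]
    - [0.003,-0.03,0]
    - [0.004,-0.03,0]
  yaw: [0,0.1295,0.1295,0.1295,0.1295]

```text
time_s: 48.2
position: [0.4306, 0.2051, 0.2208]
tool_rot: [[-0.999, 0.037, -0.001], [0.037, 0.999, -0.0], [0.001, -0.0, -1.0]]
ft_force: [0.0, 0.1, -2.8]
grip_width: 0.0374
gripper_force: 60.8
```

>>> jog_arm:
  hand: [0.02,0.02,0.02,0.02,0.02]
  travel:
    - [0.004,-0.034,0]
    - [0,-0.035,0]
    - [0,-0.035,0]
    - [0,-0.035,0]
    - [0,-0.035,0]
  yaw: [0.1295,0,0,0,0]

```text
time_s: 48.82
position: [0.4346, 0.0311, 0.2209]
tool_rot: [[-0.996, -0.088, -0.001], [-0.088, 0.996, 0.0], [0.001, 0.0, -1.0]]
ft_force: [0.0, 0.3, -3.0]
grip_width: 0.0378
gripper_force: 60.8
```

>>> jog_arm:
  hand: [0.02,0.02,0.02,0.02,0.02]
  travel:
    - [0,-0.035,0]
    - [0,-0.035,0]
    - [0,-0.035,0]
    - [0,-0.03,0]
    - [0,-0.015,0]
  yaw: [0,0,0,0,0]

```text
time_s: 49.45
position: [0.4347, -0.1189, 0.2208]
tool_rot: [[-0.996, -0.086, -0.001], [-0.086, 0.996, 0.0], [0.001, 0.0, -1.0]]
ft_force: [-0.0, 0.5, -2.6]
grip_width: 0.0379
gripper_force: 60.9
```

>>> jog_arm:
  hand: [0.02,0.02,0.02,0.02,0.02]
  travel:
    - [0,0,0]
    - [0,0,0]
    - [0,0,0]
    - [0,0,0]
    - [0,0,0]
  yaw: [0,0,0,0,0]

```text
time_s: 50.08
position: [0.4351, -0.1176, 0.2209]
tool_rot: [[-0.996, -0.088, 0.0], [-0.088, 0.996, -0.0], [-0.0, -0.0, -1.0]]
ft_force: [-0.4, 0.3, -3.9]
grip_width: 0.0376
gripper_force: 60.9
```

Insert to x≈0.545, lower, release, back off.

>>> jog_arm:
  hand: [0.02,0.02,0.02,0.02,0.02]
  travel:
    - [0.022,0.0018,0]
    - [0.022,0.0018,0]
    - [0.022,0.0018,0]
    - [0.022,0.0018,0]
    - [0.022,0.0018,0]
  yaw: [0,0,0,0,0]

```text
time_s: 50.7
position: [0.5457, -0.1087, 0.2208]
tool_rot: [[-0.996, -0.088, -0.0], [-0.088, 0.996, 0.0], [0.0, 0.0, -1.0]]
ft_force: [-0.1, 0.3, -2.7]
grip_width: 0.0378
gripper_force: 60.9
```

>>> jog_arm:
  hand: [0.02,0.02,0.02,0.02,0.02]
  travel:
    - [0,0,0]
    - [0,0,-0.01]
    - [0,0,-0.011]
    - [0,0,-0.009]
    - [0,0,-0.002]
  yaw: [0,0,0,0,0]

```text
time_s: 51.32
position: [0.5446, -0.1088, 0.1881]
tool_rot: [[-0.996, -0.087, -0.001], [-0.087, 0.996, 0.001], [0.001, 0.001, -1.0]]
ft_force: [-0.1, -0.7, -2.6]
grip_width: 0.038
gripper_force: 60.9
```

>>> jog_arm:
  hand: [0.02,0.02,0.045,0.06,0.085]
  travel:
    - [0,0,-0.0015]
    - [0,0,0]
    - [0,0,0]
    - [0,0,0]
    - [0,0,0]
  yaw: [0,0,0,0,0]

```text
time_s: 51.95
position: [0.5451, -0.1089, 0.1875]
tool_rot: [[-0.996, -0.088, 0.0], [-0.088, 0.996, -0.0], [-0.0, -0.0, -1.0]]
ft_force: [0.4, -0.4, -0.6]
grip_width: 0.076
gripper_force: 0.0
```

>>> jog_arm:
  hand: [0.085,0.085,0.085,0.085,0.085]
  travel:
    - [0,0,0.01]
    - [0,0,0.025]
    - [0,0,0.03]
    - [0,0,0.03]
    - [0,0,0.025]
  yaw: [0,0,0,0,0]

```text
time_s: 52.58
position: [0.5451, -0.1088, 0.3095]
tool_rot: [[-0.996, -0.088, 0.002], [-0.088, 0.996, -0.001], [-0.002, -0.001, -1.0]]
ft_force: [0.3, 0.0, -1.0]
grip_width: 0.0848
gripper_force: 0.0
```

>>> jog_arm:
  hand: [0.085,0.085,0.085,0.085,0.085]
  travel:
    - [-0.03,-0.055,0]
    - [-0.03,-0.055,0]
    - [-0.03,-0.055,0]
    - [-0.03,-0.055,0]
    - [-0.03,-0.055,0]
  yaw: [0,0,0,0,0]

```text
time_s: 53.2
position: [0.3942, -0.3848, 0.3084]
tool_rot: [[-0.996, -0.088, 0.001], [-0.088, 0.996, -0.001], [-0.001, -0.001, -1.0]]
ft_force: [1.1, -0.7, -0.4]
grip_width: 0.0852
gripper_force: 0.0
```

>>> jog_arm:
  hand: [0.085,0.085,0.085,0.085,0.085]
  travel:
    - [0,0,0]
    - [0,0,0]
    - [0,0,0]
    - [0,0,0]
    - [0,0,0]
  yaw: [0,0,0,0,0]

```text
time_s: 53.82
position: [0.3958, -0.3827, 0.3076]
tool_rot: [[-0.996, -0.089, 0.0], [-0.089, 0.996, -0.0], [-0.0, -0.0, -1.0]]
ft_force: [-0.3, -0.3, -0.1]
grip_width: 0.0851
gripper_force: 0.0
```

```bash
python3 - <<'E'
from h import *
r=snap("p6");print([(c,arches(r["top"],c,"top"),arches(r["side"],c)) for c in B])
f=lambda i:cv2.resize(i,(400,300),interpolation=cv2.INTER_CUBIC)
cv2.imwrite("pics/p6c.png",np.vstack([cv2.resize(r["side"][100:220,220:400],(800,533),interpolation=cv2.INTER_CUBIC)]))
cv2.imwrite("pics/p6t.png",cv2.resize(r["top"][140:290,180:480],(800,400),interpolation=cv2.INTER_CUBIC))
E
```

```text
[('blue', [(np.float64(0.5455), 6), (np.float64(0.5925), 4), (np.float64(0.64), 1)], [(np.float64(0.5455), 10), (np.float64(0.594), 11), (np.float64(0.6375), 6)]), ('red', [(np.float64(0.546), 3), (np.float64(0.594), 3), (np.float64(0.6425), 4)], [(np.float64(0.5465), 10), (np.float64(0.5915), 8), (np.float64(0.6405), 8)]), ('yellow', [], [])]
```

View pics/p6c.png

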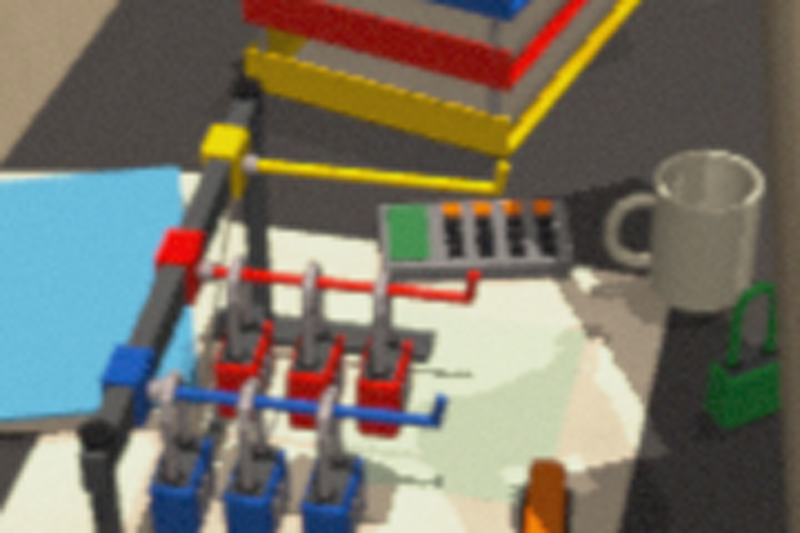

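View pics/p6t.png

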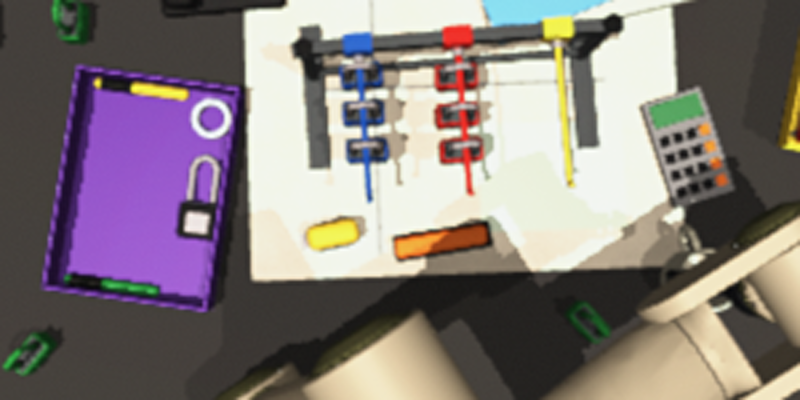

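Three reds hang on the red rail and three blues on the blue rail. All are inside their end stops. The yellow rail is empty, and only the black padlock is left in the box.

```bash
python3 -c "
from rig import env
print(env.close_job())"
```

```text
the job is handed in; nothing more can be done
None
```

The job is done and handed in: three red padlocks hang on the red rail and three blue on the blue rail, the black one is still in the box, and it took about 54 s.

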